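# Clamp a gas manifold bar to its bench bracket with a U-bolt

## Robot

A 6-joint arm with a two-finger parallel gripper is mounted at the origin on the work surface. World frame = base frame: x ahead of the robot, y to its left, z up, the work surface at z = 0. Lengths are in mm, angles in rad, forces in N, time in s.
With the tool pointing down it reaches from about 400 to 825 mm from the base axis. Payload 7 kg.
Tool frame: the origin (TCP) lies at the very end of the fingers, on their centre line; the grasp point (between the pads) lies 19 mm behind it; z points along the fingers, y is the line along which they close (so a half turn about z gives the same grasp; the last joint's range is limited). The gripper opens to 88 mm and grips with 3 to 60 N. Pads are 19 mm wide; open, the fingers measure 130 mm over their backs; the gripper's body (78 mm by 193 mm) begins 47 mm behind the grasp point.
Start: joints at [-1.009, 0.359, 0.012, 0, -1.224, -0.288], TCP at [182.488, -649.841, 226.561] pointing down, gripper open.
Joint ranges: [-3.07, 3.07], [-1.43, 2.12], [-1.02, 1.25], [-3.03, 1.67], [-3.05, -0], [-3.03, 3.03]. Speed limits (rad/s): [2.39, 2.39, 3.01, 3.14, 3.14, 3.14].

## Interface

Orientations are given as a unit quaternion [x, y, z, w].
In Python, from plant import bot gives the robot as it stands. Calls block until the motion is done:
- bot.move_ptp(position, orientation): joint-space move of the TCP to a pose.
- bot.line_to(position, velocity=150, ori=None): straight line of the TCP; ori=None keeps the orientation; velocity is the mean speed in mm/s.
- bot.move_joints(angles): joint-space move.
- bot.move_gripper(opening, force=None): finger opening in mm; force is the grip in N (None keeps the last); returns when the fingers have stopped.
- bot.pause(seconds).
- bot.solve_ik(position, orientation): joint angles nearest the present ones, or None.
- bot.read_state(): the state.
- bot.camera(name): name is "scene" or "top" or "wrist"; returns the picture (420x560x3 uint8, red, green, blue); there is no depth.
- bot.get_calibration(name): a dict with "fx", "fy", "cx", "cy" (pixels), "view" (4x4, takes a point from world to camera coordinates); the wrist camera has in their place "T_tool_cam" (4x4, takes a point from camera to tool coordinates, whose origin is the TCP and whose axes are the flange's). Camera axes: x right, y up, looking along -z (the intrinsics and any distortion apply to the point x, -y, -z); pixel columns grow to the right and rows downward; lengths in mm; the calibration is good to about 2 mm. The wrist camera is an equidistant fisheye: a pixel r from the principal point sees the ray r / f radians off the axis. A picture is of the moment at which its call begins: read the wrist's pose just before it. get_calibration takes no time and is no camera call.
A pose or a line that the arm cannot do raises bot.Unreachable and nothing moves.
- bot.close_job(): hands the job in; it is judged then, once.
The state is a dict: "t": time; "joint_pos": joint angles; "qvel": joint speeds; "tau": joint torques, N m; "tcp_pos": TCP position; "eef_rot": TCP orientation; "contact_force": force on the tool from outside, world axes, zero at the start; "moment": the same for the moment, N m; "width": finger opening in mm; "finger_force": force on a finger pad.
Only numpy, scipy, OpenCV 4.12 (cv2) and the standard library are available. Lean on these libraries where they do the work, as an engineer would, in place of code of your own. Each camera call takes 0.05 s, during which the arm holds its last target. There are 200 camera calls.

## Task

Roll the hexagonal manifold bar along its grey bracket, flat by flat and without lifting it off the plate, until the blue port face is on top and the bar lies square in the lane between the yellow lines, roughly centred lengthways. Then take the U-bolt from the yellow rack and pass both its legs around the bar and down through the two holes of the bracket at once, until its orange saddle sits fully home on the bar, and let go. Do not disturb the things around.

Things in the scene. Friction and masses are not known exactly. Their poses are not given: they have to be found in the camera images.
- seat (a point): Centre of the grey bracket's top surface, midway between its two holes, 35 mm above the bench. x runs along the lane for the bar, y across it (the line through both holes), z up. The lane is marked by yellow lines 19 mm either side of this point.
- hole_left (a point): Mouth centre of the through hole at +25 mm in y of the seat, 11 mm in diameter, at the plate's top.
- hole_right (a point): Mouth centre of the other through hole, at -25 mm in y of the seat, 11 mm in diameter, at the plate's top.
- bar_center (a point): Centre of the hexagonal bar. x is along the bar's axis; z is the outward normal of its blue face with four brass ports, so z points up when that face is on top. At the start the blue face looks down at a slant to the bracket's -y side: two flats to roll, towards the bracket's +y, each carrying the bar 17.3 mm that way. A blue edge shows that face on both ends too.
- saddle (a point): Centre of the U-bolt's orange plastic saddle, a block with flat faces 16 mm thick (x), 38 mm wide (y) and 32 mm high (z); its underside is 16 mm below this point. It starts 78 mm above the bench; home on the bar on the bracket, this point is 46 mm above the plate's top. Either way round fits.
- rack: Yellow rack fixed to the bench, 70 mm (x) by 110 mm (y) by 45 mm high, origin at the centre of its underside; holds the U-bolt in two holes 11 mm in diameter at y = -25 and +25 mm. It stands to the right or to the left of the bracket.
- tip_box: Bystander: blue box with an orange lid, 88 x 123 x 69 mm, origin at the centre of its underside; it stands on the side of the bracket where the rack is not.
- reagent: Bystander: amber bottle, 60 mm diameter, 120 mm high, origin under its centre.
- jar: Bystander: white jar with a red cap, 80 mm diameter, 100 mm high, origin under its centre.
- tube_tray: Bystander: flat orange tray, 90 x 140 x 22 mm, origin under its centre.
- beaker: Bystander: clear cup, 70 mm diameter, 85 mm high, origin under its centre.
- ubolt: The whole U-bolt, about 0.12 kg; origin midway between its leg tips, 71 mm below the saddle's centre, same axes. Steel U in the y-z plane: round legs 8 mm in diameter at y = -25 and +25 mm, tips tapered (3 mm across at the end, full 7 mm up), round arch on top, 27 mm above the saddle's centre. It starts upright, legs 38 mm deep in the rack.
- bar: The whole bar (origin as bar_center; x along it; for the blue face use bar_center): loose, aluminium, 110 mm long, 30 mm across flats, 34.6 mm across corners, flats 17.3 mm wide, about 0.23 kg. It starts on a flat on the plate, 38 to 52 mm to the -y side of the lane's middle. A level push jams or slides it; a finger on its upper -y face moving up and over in an arc about the lower +y edge rolls it.
- bracket: The bracket, fixed to the bench; origin on the bench under the seat, same axes. A plate 130 mm along x, 10 mm thick, top at 35 mm, reaching from y = -100 mm to y = +50 mm, on two walls at its x ends; 25 mm of free space below the plate.
- wrench: Bystander: steel wrench lying on the bench, 150 mm long.
- marker: Bystander: black marker pen lying on the bench, 130 mm long, 12 mm thick.

How it is judged:
By the outcome, as a careful person would: the job done as asked, in the order asked, and still so for the second after the job is handed in, with the robot touching nothing.
It also fails if it takes over 58 s, if anything falls off the work surface, if the arm or the gripper's body presses on something with over 40 N, if the wrist force passes 120 N, or if a joint passes its speed limit or range.

## Working session

There is one attempt and no reset: what is moved stays moved. The work goes in short steps, each a Python script; the robot and the scene stay as the last script left them, time stands still between calls to the robot, and variables do not carry over. Pictures are saved under pics/ and viewed, at most 10 in all, crops included, and the job is handed in when it is done.

```bash
ls; mkdir -p pics; python3 - <<'E'
from plant import bot
import cv2,numpy as np
np.set_printoptions(precision=4,suppress=True)
for n in("top","scene"):
    im=bot.camera(n); cv2.imwrite(f"pics/{n}0.png",im[:,:,::-1]); print(n,bot.get_calibration(n))
print(bot.get_calibration("wrist")); print(bot.read_state())
a=cv2.imread("pics/top0.png");b=cv2.imread("pics/scene0.png")
E
```

```text
pics
top {'fx': 447.02854795055725, 'fy': 447.02854795055725, 'cx': 279.99722634769785, 'cy': 218.36615785320714, 'view': array([[   -0.0164,    -0.9999,     0.0026,   -11.4442],
       [    0.9972,    -0.0161,     0.073 ,  -571.8939],
       [   -0.073 ,     0.0038,     0.9973, -1269.3505],
       [    0.    ,     0.    ,     0.    ,     1.    ]])}
scene {'fx': 410.9937811416793, 'fy': 410.9937811416793, 'cx': 282.0329005063484, 'cy': 212.22090907564194, 'view': array([[   -0.5728,     0.8197,     0.001 ,   327.8128],
       [   -0.6225,    -0.4358,     0.6501,   309.547 ],
       [    0.5333,     0.3717,     0.7599, -1465.8482],
       [    0.    ,     0.    ,     0.    ,     1.    ]])}
{'fx': 325.19226210127806, 'fy': 325.19226210127806, 'cx': 279.8562415459379, 'cy': 213.17447012412964, 'T_tool_cam': array([[   0.    ,    0.96  ,    0.2801,   76.1884],
       [   1.    ,    0.    ,   -0.0001,    0.346 ],
       [  -0.0001,    0.2801,   -0.96  , -157.9832],
       [   0.    ,    0.    ,    0.    ,    1.    ]])}
{'t': 0.1, 'joint_pos': array([-1.0089,  0.3593,  0.0112, -0.0003, -1.2242, -0.2881]), 'qvel': array([ 0.0003, -0.0027,  0.0022,  0.0002, -0.0023,  0.0001]), 'tau': array([ -0.0019, -58.4163,  29.375 ,   7.0155,   0.0101,  -0.0001]), 'tcp_pos': array([ 182.3619, -649.4298,  225.7323]), 'eef_rot': array([-0.1364,  0.9907,  0.0007, -0.0002]), 'contact_force': array([-0.9766,  0.1185, -0.3883]), 'moment': array([-0.0052,  0.017 , -0.0265]), 'finger_force': 0.0, 'width': 87.447070663743}
```

View pics/top0.png

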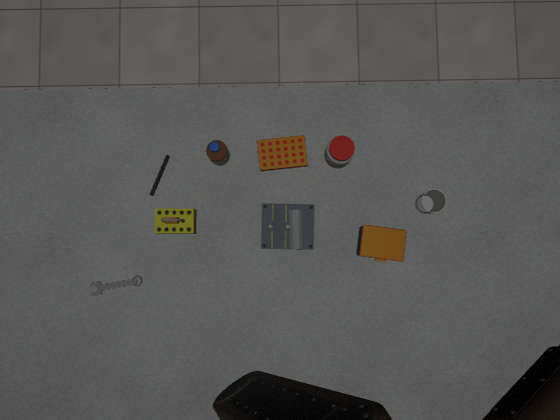

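View pics/scene0.png

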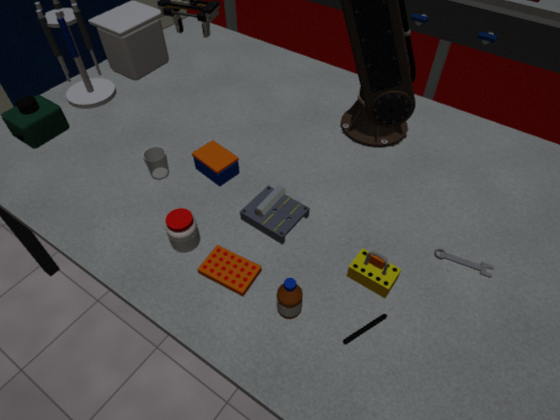

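The top view shows the bracket at about (288,226), with lane lines at cols 272 and 288, the bar at col ~295 and the rack with the U-bolt at (175,221). The scene view agrees, with the rack on +y and the tip box on −y. Next I'll take close wrist views.

```bash
cat > h.py <<'E'
from plant import bot
import cv2,numpy as np
from scipy.spatial.transform import Rotation as R
np.set_printoptions(precision=3,suppress=True)
def Q(yaw,tilt=0):  # tool down; tool y along world x rotated by yaw (yaw=pi/2 -> along y)
    y=np.array([np.cos(yaw),np.sin(yaw),0]); z=np.array([0,0,-1.]); x=np.cross(y,z)
    return R.from_matrix(np.c_[x,y,z]).as_quat()
def snap(name,f):
    s=bot.read_state(); im=bot.camera(name); cv2.imwrite(f,im[:,:,::-1])
    np.savez(f+'.npz',p=s["tcp_pos"],q=s["eef_rot"],name=name); return im
def pose(f):
    d=np.load(f+'.npz'); n=str(d['name']); c=bot.get_calibration(n)
    if n=='wrist':
        T=np.eye(4);T[:3,:3]=R.from_quat(d['q']).as_matrix();T[:3,3]=d['p'];return c,T@c['T_tool_cam'],True
    return c,np.linalg.inv(c['view']),False
def px2w(f,uv,z):
    c,T,fe=pose(f); out=[]
    for u,v in np.atleast_2d(uv):
        a=np.array([(u-c['cx'])/c['fx'],(v-c['cy'])/c['fy']])
        if fe:
            r=np.hypot(*a); a=a*np.tan(r)/max(r,1e-9)
        d=T[:3,:3]@[a[0],-a[1],-1]; o=T[:3,3]; out.append(o+d*(z-o[2])/d[2])
    return np.array(out)
def w2px(f,P):
    c,T,fe=pose(f); p=(np.atleast_2d(P)-T[:3,3])@T[:3,:3]
    a=np.c_[p[:,0],-p[:,1]]/-p[:,2:]
    if fe:
        r=np.linalg.norm(a,axis=1,keepdims=True); a=a*np.arctan(r)/np.maximum(r,1e-9)
    return a*[c['fx'],c['fy']]+[c['cx'],c['cy']]
E
python3 - <<'E'
from h import *
np.savez('pics/top0.png.npz',p=0,q=0,name='top')
print(px2w('pics/top0.png',[(262,204),(314,204),(314,249),(262,249),(279,226)],35))
r=px2w('pics/top0.png',[(175,221)],45)[0];print(r)
b=px2w('pics/top0.png',[(285,226)],35)[0]
for yaw in(0,np.pi):
    for p in (b,r): print(bot.solve_ik([p[0],p[1],230],Q(yaw)))
E
```

```text
[[ 612.644   30.125   35.   ]
 [ 610.251 -118.67    35.   ]
 [ 481.786 -115.854   35.   ]
 [ 484.2     31.849   35.   ]
 [ 548.827  -17.488   35.   ]]
[567.201 276.511  45.   ]
[ 0.293  0.151 -0.261  0.    -1.159  2.848]
[ 0.762  0.285 -0.086  0.    -1.2    2.379]
[ 0.293  0.151 -0.261  0.    -1.159 -0.293]
[ 0.762  0.285 -0.086  0.    -1.2   -0.762]
```

```bash
python3 - <<'E'
from h import *
for p,n in(((548,-25,230),'w1'),((567,290,240),'w2')):
    bot.move_ptp(list(p),Q(np.pi)); bot.pause(.15); im=snap('wrist',f'pics/{n}.png')
    c=im[60:400,60:500,::-1]; cv2.imwrite(f'pics/{n}c.png',cv2.resize(c,None,fx=1.75,fy=1.75,interpolation=cv2.INTER_CUBIC))
print(bot.read_state()['t'])
E
```

```text
4.2667
```

View pics/w1c.png

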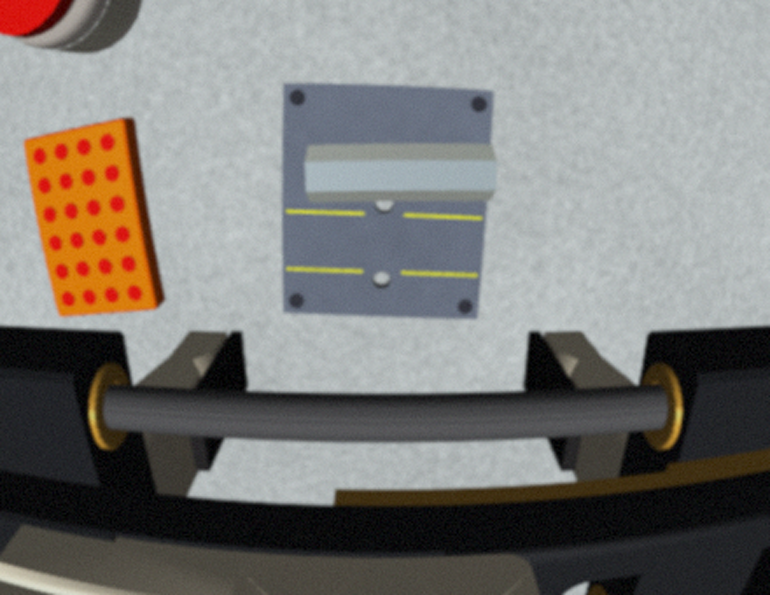

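View pics/w2c.png

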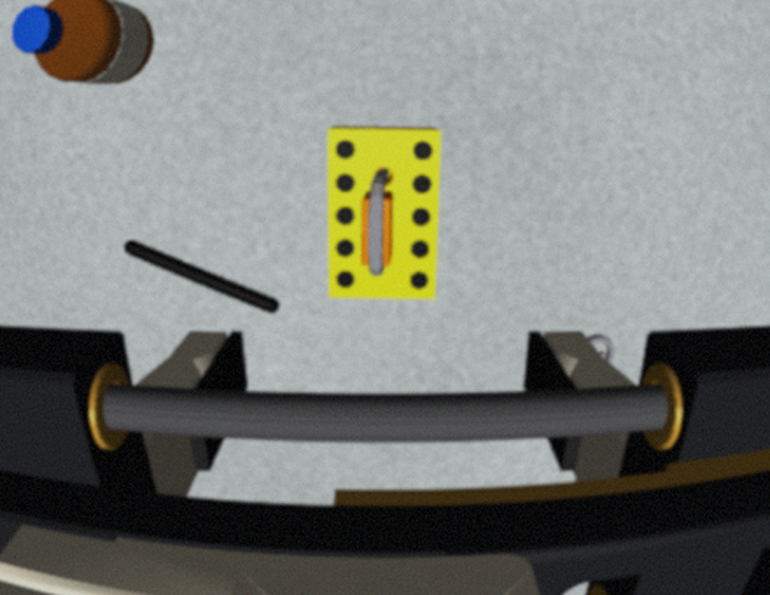

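```bash
python3 - <<'E'
from h import *
f=lambda n,pts,z: px2w(f'pics/{n}.png',np.array(pts)/1.75+60-0.2,z)
a=f('w1',[(284,84),(493,93),(477,318),(284,312)],35);print('bracket corners',a,a.mean(0))
print('sizes',[np.linalg.norm(a[i]-a[i-1]) for i in range(4)])
print('holes',f('w1',[(381,279),(385,203)],35))
print('lines',f('w1',[(287,211),(482,218),(287,269),(478,275)],35))
print('bar top',f('w1',[(305,158),(495,159),(495,195),(305,191)],65))
a=f('w2',[(330,127),(440,129),(436,298),(330,297)],45);print('rack',a,a.mean(0))
print('sizes',[np.linalg.norm(a[i]-a[i-1]) for i in range(4)])
print('dots',f('w2',[(345,149),(423,151),(419,281),(345,279)],45))
print('saddle',f('w2',[(362,194),(391,194),(391,265),(362,265)],94))
print(w2px('pics/w2.png',[567,276,45])*1.75-105)
E
```

```text
bracket corners [[ 609.582 -116.445   35.   ]
 [ 480.655 -110.839   35.   ]
 [ 485.81    36.678   35.   ]
 [ 615.114   32.291   35.   ]] [547.79  -39.579  35.   ]
sizes [np.float64(148.83826856764918), np.float64(129.0481749622578), np.float64(147.60616762885223), np.float64(129.3778277737666)]
holes [[550.084   9.13   35.   ]
 [547.435 -40.809  35.   ]]
lines [[609.746 -36.122  35.   ]
 [485.613 -31.445  35.   ]
 [611.443   2.301  35.   ]
 [486.648   6.52   35.   ]]
bar top [[592.991 -72.376  65.   ]
 [484.351 -72.064  65.   ]
 [483.652 -51.065  65.   ]
 [593.476 -53.259  65.   ]]
rack [[600.682 225.368  45.   ]
 [532.839 226.732  45.   ]
 [533.346 336.646  45.   ]
 [603.205 335.84   45.   ]] [567.518 281.147  45.   ]
sizes [np.float64(110.50114321696377), np.float64(67.85607882347254), np.float64(109.91476895002222), np.float64(69.86340888611556)]
dots [[591.547 239.234  45.   ]
 [543.265 240.579  45.   ]
 [544.777 324.858  45.   ]
 [592.994 323.415  45.   ]]
saddle [[579.227 260.089  94.   ]
 [563.575 260.136  94.   ]
 [563.546 299.984  94.   ]
 [579.679 299.956  94.   ]]
[[384.417 206.637]]
```

Close views fit the given sizes: bracket 129×148, bar 109 and rack 69×110. The bracket yaw is about −2.1°, the seat about (548.6, −14.8), and the bar is about −48 mm in local y. I'll do the first roll.

```bash
cat >> h.py <<'E'
psi=-0.0375; seat=np.array([548.6,-14.8,35.]); ex=np.array([np.cos(psi),np.sin(psi),0]); ey=np.array([-np.sin(psi),np.cos(psi),0])
W=lambda x,y,z: list(seat+x*ex+y*ey+np.array([0,0,z]))
L=lambda p:np.array([(np.array(p)-seat)@ex,(np.array(p)-seat)@ey,p[2]-35])
qx=Q(np.pi+psi)
def roll(xb,yb,h=25,end=50,half=9.5):
    P=np.array([-17.32+(h-15)/np.sqrt(3),h]); piv=np.array([8.66,0])
    bot.move_ptp(W(xb,yb+P[0]-half-8,h+30),qx); bot.move_gripper(40)
    bot.line_to(W(xb,yb+P[0]-half-8,h),120)
    bot.line_to(W(xb,yb+P[0]-half,h),40)
    for a in np.radians(np.linspace(0,end,9)[1:]):
        c,s=np.cos(a),np.sin(a); d=P-piv; p=piv+[c*d[0]+s*d[1],-s*d[0]+c*d[1]]
        bot.line_to(W(xb,yb+p[0]-half,p[1]),40)
    print('end force',bot.read_state()['contact_force'])
    bot.line_to(W(xb,yb+p[0]-half-5,h+40),150)
def look(n):
    bot.move_ptp([548,-25,230],Q(np.pi)); bot.pause(.15); im=snap('wrist',f'pics/{n}.png')
    cv2.imwrite(f'pics/{n}c.png',cv2.resize(im[90:250,180:380,::-1],None,fx=3.5,fy=3.5,interpolation=cv2.INTER_CUBIC))
    print('t',bot.read_state()['t'])
E
python3 - <<'E'
from h import *
roll(-8,-47.8); look('r1')
E
```

```text
end force [ 1.293 -0.285 -0.2  ]
t 10.6583
```

View pics/r1c.png

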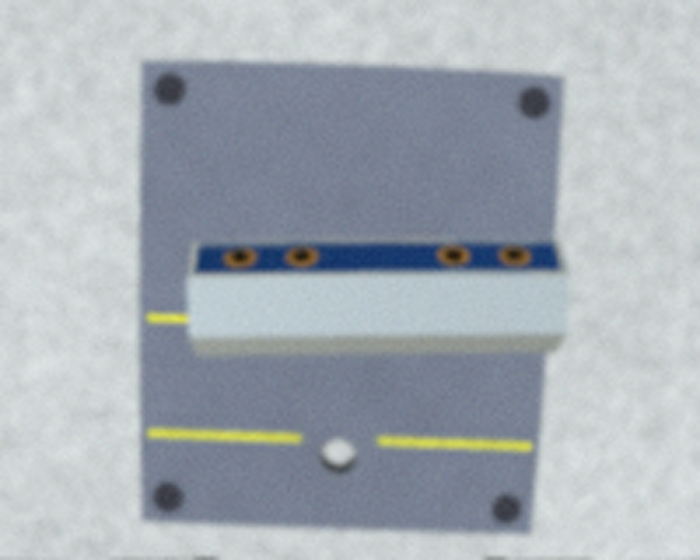

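The first roll worked. The blue face is now on the upper −y side, and the top face spans rows ~273–338, cols 187–567 of the crop. I'll measure and roll again.

```bash
python3 - <<'E'
from h import *
c=px2w('pics/r1.png',np.array([(187,274),(566,272),(567,335),(187,339)])/3.5+[180,90],65)
l=np.array([L(p) for p in c]);print(l,l.mean(0))
m=l.mean(0)
roll(m[0],m[1]); look('r2')
E
```

```text
[[ 45.444 -37.414  30.   ]
 [-63.333 -42.245  30.   ]
 [-65.06  -23.742  30.   ]
 [ 45.306 -18.358  30.   ]] [ -9.411 -30.44   30.   ]
end force [ 0.237  0.011 -0.211]
t 15.4333
```

View pics/r2c.png

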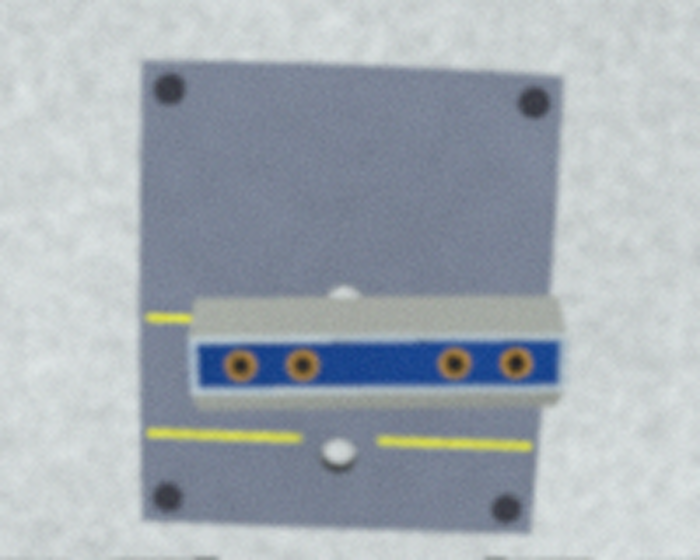

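```bash
python3 - <<'E'
from h import *
c=px2w('pics/r2.png',np.array([(241,366),(303,366),(455,363),(517,363)])/3.5+[180,90],65)
l=np.array([L(p) for p in c]); e=np.array([L(p) for p in px2w('pics/r2.png',np.array([(190,365),(563,363)])/3.5+[180,90],65)])
print(l,e); m=l.mean(0); xb=e[:,0].mean(); print(xb,m)
a=np.arctan2(l[3,1]-l[0,1],l[3,0]-l[0,0]); a=(a+np.pi/2)%np.pi-np.pi/2; print('yaw rel',a)
b=min((Q(s*np.pi/2+psi+a) for s in(1,-1)),key=lambda q:abs(bot.solve_ik(W(xb,m[1],60),q)[5]))
R0=R.from_quat(b)
q1=b; q2=(R.from_euler('z',-a)*R0).as_quat()
bot.move_ptp(W(xb,m[1],60),q1); bot.move_gripper(64); bot.line_to(W(xb,m[1],4),120)
bot.move_gripper(20,12); s=bot.read_state(); print(s['width'],s['finger_force'],s['contact_force'])
bot.line_to(W(0,0,4),30,q2); bot.pause(.2); s=bot.read_state(); print(s['width'],s['contact_force'],L(s['tcp_pos']))
bot.move_gripper(64); bot.line_to(W(0,0,60),150)
look('r3')
E
```

```text
[[ 29.4   -10.765  30.   ]
 [ 11.372 -11.378  30.   ]
 [-32.673 -13.932  30.   ]
 [-50.879 -14.688  30.   ]] [[ 44.361 -10.585  30.   ]
 [-64.572 -15.284  30.   ]]
-10.105575592559955 [-10.695 -12.691  30.   ]
yaw rel 0.0488289717653676
33.61872304733817 12.00011596083641 [-1.126 -1.243  4.425]
33.842933439193544 [-6.035 -2.365  9.83 ] [-1.405 -0.948  4.227]
t 22.425
```

View pics/r3c.png

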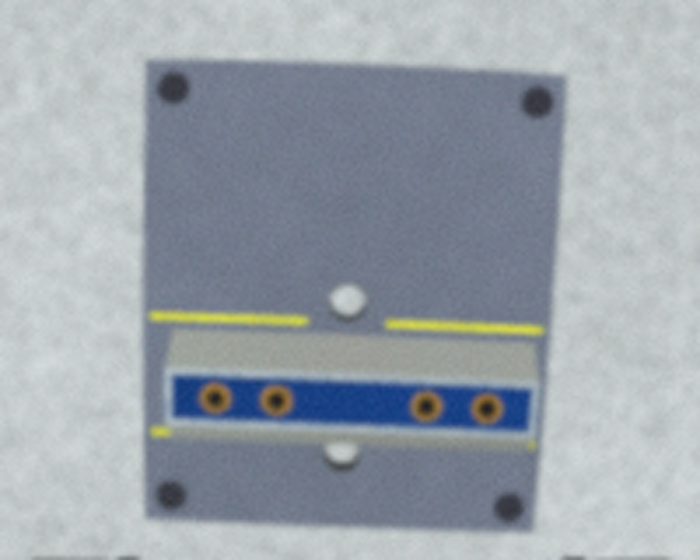

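```bash
python3 - <<'E'
from h import *
f=lambda pts,z:np.array([L(p) for p in px2w('pics/r3.png',np.array(pts)/3.5+[180,90],z)])
print('ports',f([(215,398),(276,400),(427,406),(487,408)],65))
print('ends',f([(167,396),(536,408)],65))
print('-y vertex',f([(175,329),(532,342)],50))
print('holeR',f([(348,300)],35)); print('-y line',f([(150,316),(308,321),(386,324),(543,331)],35)); print('+y line',f([(151,432),(168,433)],35))
print('corner bolts',f([(173,88),(537,101),(172,495),(509,507)],35))
print('edges',f([(147,61),(566,75),(534,530),(146,517)],35))
g=lambda pts,z:np.array([L(p) for p in px2w('pics/r2.png',np.array(pts)/3.5+[180,90],z)])
print('r2: holeL, lines',g([(338,451)],35),g([(148,433),(301,438),(378,441),(531,447)],35),g([(148,318)],35))
E
```

```text
ports [[ 37.941  -0.344  30.   ]
 [ 19.942  -0.385  30.   ]
 [-24.398  -0.241  30.   ]
 [-42.183  -0.328  30.   ]]
ends [[ 52.245  -0.452  30.   ]
 [-56.845  -0.911  30.   ]]
-y vertex [[ 52.093 -17.635  15.   ]
 [-56.693 -17.734  15.   ]]
holeR [[ -0.221 -25.705   0.   ]]
-y line [[ 62.398 -18.599   0.   ]
 [ 12.104 -18.537   0.   ]
 [-12.467 -18.502   0.   ]
 [-62.597 -18.453   0.   ]]
+y line [[62.285 19.781  0.   ]
 [56.655 19.907  0.   ]]
corner bolts [[ 56.054 -90.645   0.   ]
 [-55.989 -90.97    0.   ]
 [ 55.521  41.258   0.   ]
 [-56.182  41.239   0.   ]]
edges [[ 64.408 -99.052   0.   ]
 [-64.661 -99.765   0.   ]
 [-65.365  49.17    0.   ]
 [ 64.445  49.459   0.   ]]
r2: holeL, lines [[ 0.222 23.332  0.   ]] [[ 62.179  19.529   0.   ]
 [ 12.294  19.385   0.   ]
 [-12.554  19.489   0.   ]
 [-62.557  19.738   0.   ]] [[ 61.91  -18.451   0.   ]]
```

Blue is on top and the bar is square: local y offset about −0.5 mm, x about −2 mm. I'll enlarge the U-bolt for the grasp.

```bash
python3 - <<'E'
from h import *
im=cv2.imread('pics/w2.png')[125:240,235:325]
cv2.imwrite('pics/w2d.png',cv2.resize(im,None,fx=5,fy=5,interpolation=cv2.INTER_CUBIC))
E
```

```text
(no output)
```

View pics/w2d.png

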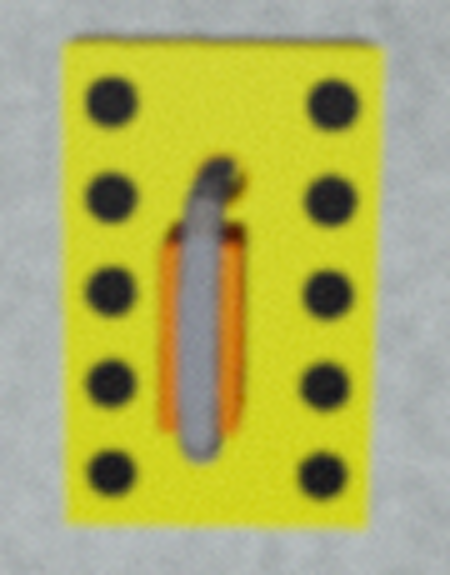

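```bash
python3 - <<'E'
from h import *
f=lambda pts,z:px2w('pics/w2.png',np.array(pts)/5+[235,125],z)
print('saddle top',f([(161,240),(244,240),(241,433),(159,433)],94))
print('-y bottom edge of saddle',f([(208,225)],62)); print('arch x',f([(200,330)],103))
print('arch +y end z 85-92',f([(200,463)],85),f([(200,463)],92))
print('leg hole',f([(222,176)],45)); print('dots',f([(111,101),(332,104),(323,475),(111,472)],45).mean(0))
for P in([568,281,45],[571.5,281,94]): print((w2px('pics/w2.png',[P[0],P[1]+np.array([-19,19])[0],P[2]])-[235,125])*5,(w2px('pics/w2.png',[P[0],P[1]+19,P[2]])-[235,125])*5)
E
```

```text
saddle top [[578.736 262.341  94.   ]
 [563.035 262.385  94.   ]
 [563.574 300.361  94.   ]
 [579.545 300.334  94.   ]]
-y bottom edge of saddle [[570.167 264.382  62.   ]]
arch x [[571.301 277.855 103.   ]]
arch +y end z 85-92 [[571.739 309.221  85.   ]] [[571.625 307.072  92.   ]]
leg hole [[567.255 256.137  45.   ]]
dots [567.932 281.957  45.   ]
[[218.645 202.543]] [[219.064 371.065]]
[[199.228 238.077]] [[200.278 431.281]]
```

```bash
python3 - <<'E'
from h import *
q=Q(np.pi-0.016); g=[568.9,281.4]
bot.move_ptp(g+[140],q); bot.move_gripper(46); bot.line_to(g+[67],100)
bot.pause(.1); s=bot.read_state(); print(s['tcp_pos'],s['contact_force'])
bot.move_gripper(5,35); s=bot.read_state(); print(s['width'],s['finger_force'],s['contact_force'],s['tcp_pos'])
bot.line_to(g+[115],80); s=bot.read_state(); print(s['contact_force'],s['width'])
bot.line_to(g+[165],150)
bot.move_ptp(W(0,.3,130),qx); bot.line_to(W(0,.3,73),100); bot.pause(.25)
s=bot.read_state(); print(L(s['tcp_pos']),s['contact_force'],s['width'],s['t'])
im=snap('wrist','pics/h.png'); sc=bot.camera('scene')
a=cv2.resize(im[150:330,180:380,::-1],(640,576),interpolation=cv2.INTER_CUBIC); cv2.imwrite('pics/hc.png',a)
E
```

```text
[569.36  281.764  67.871] [-0.687  0.238 -0.919]
15.628149689493075 34.99981105327606 [ 0.116 -1.104  1.603] [568.963 281.437  67.074]
[-0.107  0.211 -1.886] 15.642934125537328
[ 0.37   0.403 73.645] [-0.47   0.202 -0.821] 15.884153077602566 29.1417
```

View pics/hc.png

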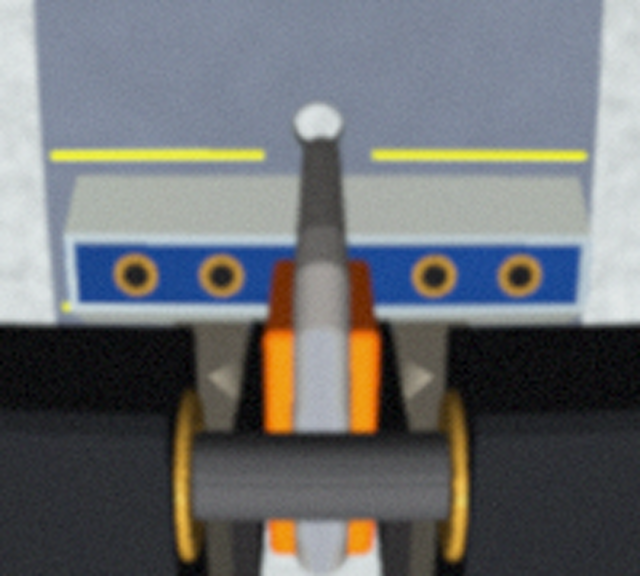

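```bash
python3 - <<'E'
from h import *
g=lambda P:(w2px('pics/h.png',[P])[0]-[180,150])*3.2
print('hole pred',g(W(0,.3-25,0)),'tip pred',g(W(.37,.4-25,13.6)),'tip -y side', g(W(.37,.4-29,20.6)))
print([L(p) for p in px2w('pics/h.png',np.array([(50,155),(265,155),(372,155),(587,155)])/3.2+[180,150],35)],L(px2w('pics/h.png',np.array([(318,122)])/3.2+[180,150],35)[0]))
E
```

```text
hole pred [318.908 129.453] tip pred [317.087 143.377] tip -y side [316.966 132.232]
[array([ 62.999, -18.95 ,   0.   ]), array([ 12.358, -18.718,   0.   ]), array([-12.167, -18.723,   0.   ]), array([-62.744, -18.978,   0.   ])] [  0.206 -26.435   0.   ]
```

The hover view shows the leg at (320,140) lined up with the hole at (318,122), matching the prediction within 1 mm. I'll insert it with force checks.

```bash
python3 - <<'E'
from h import *
ok=True
for z in list(range(68,38,-6))+[38,36.5,35.5,35,34.5,34]:
    bot.line_to(W(0,.2,z),60 if z>39 else 20); s=bot.read_state(); f=s['contact_force']
    print(z,L(s['tcp_pos']),f)
    if f[2]>8: break
bot.pause(.2); s=bot.read_state(); print(L(s['tcp_pos']),s['contact_force'],s['t'])
snap('wrist','pics/i.png')
E
```

```text
68 [-0.361  0.076 67.561] [-0.037  0.363 -0.959]
62 [-0.381  0.094 61.444] [ 0.149 -0.158 -0.822]
56 [-0.333  0.094 55.489] [ 0.596 -0.269 -0.039]
50 [-0.213  0.132 49.545] [-0.244  0.088 -1.716]
44 [-0.264  0.125 43.557] [ 0.545 -0.901 -0.646]
38 [-0.07   0.178 37.902] [-0.1    0.271 -1.812]
36.5 [-0.054  0.191 36.458] [-0.522 -0.436 -1.505]
35.5 [-0.     0.231 35.451] [ 0.321 -0.063 -1.022]
35 [ 0.064  0.196 35.113] [-0.372 -0.727  1.739]
34.5 [ 0.103  0.205 35.09 ] [-2.196  0.213  5.691]
34 [ 0.122  0.198 35.089] [-4.213  1.124  9.545]
[ 0.112  0.2   35.076] [-3.14   0.89   8.983] 32.3917
```

Contact came exactly at the expected home height of 35.1 mm. I'll release, back off, and verify.

```bash
python3 - <<'E'
from h import *
bot.line_to(W(0,.2,35),20); bot.move_gripper(46); bot.pause(.2)
bot.line_to(W(0,.2,100),120); bot.move_ptp([548,-75,260],Q(np.pi)); bot.pause(.3)
im=snap('wrist','pics/f.png'); a=cv2.resize(im[130:330,170:390,::-1],(440,400)); 
sc=bot.camera('scene')[:,:,::-1]; cv2.imwrite('pics/fs.png',sc)
b=cv2.resize(sc[165:255,225:315],(350,350),interpolation=cv2.INTER_CUBIC)
c=np.zeros((400,790,3),np.uint8); c[:,:440]=a; c[:350,440:]=b; cv2.imwrite('pics/fc.png',c)
s=bot.read_state(); print(s['t'],s['contact_force'])
E
```

```text
35.3333 [-0.411  0.545  0.469]
```

View pics/fc.png

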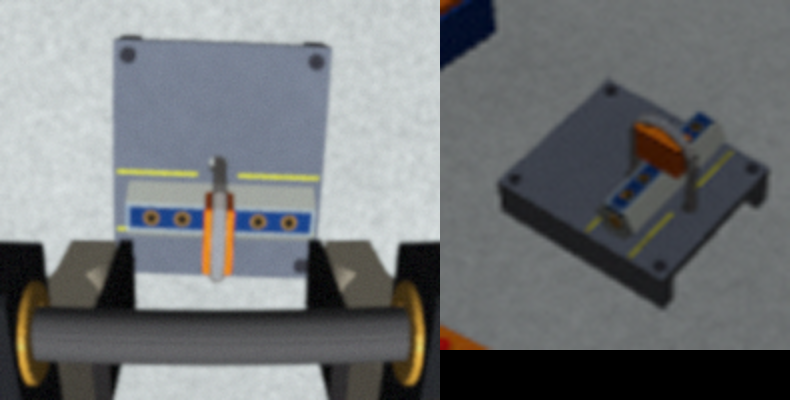

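Both views show the bar blue side up and square between the yellow lines. The saddle is home on the bar, both legs are in the holes, and the gripper is clear, so I'll hand it in.

```bash
python3 -c "
from plant import bot
print(bot.close_job())"
```

```text
the job is handed in; nothing more can be done
None
```

I handed the job in at about 35 s: the bar was rolled two flats, gripped and slid square into the lane with its blue face up (about 2 mm off lengthways), and the U-bolt is home through both holes and released; no verdict came back.

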